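# Nest the empty tubs in the cradle and shut the keeper

### The arm

A 7-joint arm with a two-finger parallel gripper is mounted at the origin on the work surface. World frame = base frame: x ahead of the robot, y to its left, z up, the work surface at z = 0. Lengths are in m, angles in rad, forces in N, time in s.
With the tool pointing down it reaches from about 0.425 to 0.925 m from the base axis. Payload 6.8 kg.
Tool frame: the origin (TCP) lies at the very end of the fingers, on their centre line; the grasp point (between the pads) lies 19 mm behind it; z points along the fingers, y is the direction in which the jaws open and shut (so a half turn about z gives the same grasp; the last joint's range is limited). The gripper opens to 85 mm and grips with 20 to 120 N. Pads are 22 mm wide; open, the fingers measure 114 mm over their backs; the gripper's body (76 mm by 85 mm) begins 54 mm behind the grasp point. The pads swing forward as they close: fully open they stand 13 mm farther back than shut.
Start: joints at [1.031, 0.477, 0.022, 1.555, -0.011, 1.109, -0.083], TCP at [0.283, -0.613, 0.231] pointing down, gripper open.
Joint ranges: [-2.96, 2.96], [-0.34, 2.1], [-1.41, 1.46], [0.24, 2.44], [-1.37, 4.51], [0.17, 1.92], [-2.96, 2.96]. Speed limits (rad/s): [2.39, 2.39, 3.14, 3.14, 3.14, 3.14, 3.14].

### API

Orientations are given as a unit quaternion [w, x, y, z].
In Python, from station import bot gives the robot as it stands.
- The arm moves only by the tool move_arm, never from a script. Its argument "commands" is text: rows parted by semicolons, each of 7 numbers parted by spaces: the opening, from 0 (shut) to 1 (fully open), then the shift along the tool's x, y, z in cm, then the turn, a rotation vector about the tool's x, y, z in degrees. In form: gripper tx ty tz rx ry rz; .... A call has 1 to 12 rows; each row shifts and turns the commanded pose from where the row before left it, along the tool's axes as they then stand; what a row does not reach is not made up. A row lasts 1/12 s, in which the tool goes at most 41.7 mm and 7.16 degrees, less where a joint would pass 70% of its speed; a pose out of reach is approached as far as the arm can. A call with a gripper value outside its range is refused whole. The fingers move at their own pace and stop on an object; "force" is the grip in N (left out, the last holds). Time passes only in rows, so rows that do not move let the fingers close. It gives the time, the measured TCP pose, the force and the opening at its end, in the units of the state.
- bot.get_obs(): the state, without advancing time (a new reading comes with each control period).
- bot.read_camera(name): name is "side" or "top"; returns a dict with "img" (420x560x3 uint8, red, green, blue), "K" (3x3 intrinsics, pixels), "rvec" (rotation vector, rad) and "tvec" (3), from world to camera coordinates, as OpenCV has them. Camera axes: x right, y down, z forward; pixel columns grow to the right and rows downward; lengths in m; the calibration is good to about 2 mm. A picture is of the moment at which its call begins. There is no depth.
- bot.hand_in(): hands the job in, once; it reports no verdict.
The state is a dict: "t": time; "q": joint angles; "joint_vel": joint speeds; "joint_torque": joint torques, N m; "eef_pos": TCP position; "tool_rot": TCP orientation; "contact_force": force on the tool from outside, world axes, zero at the start; "torque": the same for the moment, N m; "gripper_width": opening from 0.0 (shut) to 1.0 (fully open).
Only numpy, scipy, OpenCV 4.12 (cv2) and the standard library are available. Lean on these libraries where they do the work, as an engineer would, in place of code of your own. Each camera call takes 0.05 s, during which the arm holds its last target. There are 200 camera calls.

### The job

In the V-shaped cradle three empty tubs lie on their sides one behind the other: push them along the cradle towards its end plate until all three are nested fully into one another and the foremost is up against the plate. Then swing the keeper arm fully across the cradle behind them, and leave the tins, jar, cup, lids and label roll around the cradle where they are.

Things in the scene. Friction and masses are not known exactly. Their poses are not given: they have to be found in the camera images.
- cradle: Fixed dark grey V trough. Origin on the table below its middle; x along the trough towards the end plate, z up. Groove bottom 6 mm above the table, sides rise at 35 degrees to 38 mm high at y = +-45 mm, from x = -205 to +185 mm. End plate 120 mm wide, 100 mm high, inner face at x = +180 mm; other end open. Keeper's post at x = +45, y = +85 mm.
- tub_a: White tapered tub lying next to the end plate, mouth towards it. 80 mm tall, rim 100 mm, wall 3 mm, floor 12 mm; base 76 mm across, rounded off over its last 16 mm to a 16 mm flat. Origin: centre of the base's outside, about 48 mm above the table; z: axis from base to mouth, rising 13 degrees as it lies. Nested fully, bases are 14 mm apart and tub_a's is at cradle x = 90 mm.
- tub_b: The same tub, the middle one in the trough, with a gap to tub_a; its mouth faces tub_a's base.
- tub_c: The same tub, the last one in the trough, nearest the open end, with a gap to tub_b; its mouth faces tub_b's base. Its base faces the open end and is what can be pushed.
- keeper (a joint): Angle of the keeper arm, a steel bar 118 mm long, 10 mm wide, 46 to 60 mm above the table, on the upright post (its axis at cradle x = +45, y = +85 mm). 0 = pointing along cradle -x, beside the trough; negative = folded further outwards (to -0.6); swings anticlockwise from above to 1.571 = fully across the trough (cradle -y), at its stop. Light friction holds it anywhere.
- keeper_pin (a point): Top centre of the upright black pin near the free end of the keeper arm: 16 mm across, standing 31 mm above the bar (its top 91 mm above the table), 105 mm from the post's axis.
- tin_1: Closed tin, blue sides, 74 mm across, 80 mm tall, standing; origin at the centre of its underside. To be left alone.
- tin_2: A tin like tin_1. To be left alone.
- jar: Closed jar, 68 mm across, 95 mm tall, standing; origin under its centre. To be left alone.
- small_tub: Smaller white cup, 72 mm across, 60 mm tall, standing; origin under its centre. To be left alone.
- label_roll: Roll of paper labels, 90 mm across, 45 mm tall, lying flat; origin under its centre. To be left alone.
- lid_stack: Short stack of white tub lids, 104 mm across, 30 mm tall; origin under its centre. To be left alone.
There are look-alikes about, which are no part of the job. What is shaped like the tub_c but red is not meant. Leave any yellow look-alike of the tub_a alone.

How it is judged:
By the outcome, as a careful person would: the job done as asked, in the order asked, and still so for the second after the job is handed in, with the robot touching nothing.
It also fails if it takes over 56 s, if anything falls off the work surface, if the arm or the gripper's body presses on something with over 40 N, if the wrist force passes 120 N, or if a joint passes its speed limit or range.

## Working session

There is one attempt and no reset: what is moved stays moved. The work goes in short steps, Python scripts to look and compute and a tool call to move; the robot and the scene stay as the last step left them, time stands still between calls to the robot, and variables do not carry over. Pictures are saved under pics/ and viewed, about 8 in all and at most 12, crops included, and the job is handed in when it is done.

Besides the shell and the picture viewer there is one more tool, called after "Emit:" by a JSON object that holds its "name" and its "arguments", one argument or row to a line. move_arm: Moves the arm, as the interface text tells. Its arguments: {"type":"object","properties":{"commands":{"type":"string"},"force":{"type":"number"}},"required":["commands"]}

```bash
mkdir -p pics; cat > h.py <<'E'
import numpy as np, cv2
from station import bot
def cam(n):
    c=bot.read_camera(n); R,_=cv2.Rodrigues(np.array(c['rvec'],float)); return c['img'],np.array(c['K']),R,np.array(c['tvec'],float).ravel()
def ray(u,v,K,R,t,z):
    d=R.T@np.linalg.inv(K)@np.array([u,v,1.]); o=-R.T@t
    return o+d*(z-o[2])/d[2]
def proj(P,K,R,t):
    p=K@(R@np.array(P,float)+t); return p[:2]/p[2]
E
python3 - <<'E'
from h import *
for n in("top","side"):
    i,K,R,t=cam(n); cv2.imwrite(f'pics/{n}0.png',cv2.resize(i[:,:,::-1],(784,588),interpolation=cv2.INTER_CUBIC)); print(n,K.tolist(),-R.T@t,R.round(3).tolist())
print(bot.get_obs())
E
```

```text
top [[479.11108682971786, 0.0, 274.37715653333623], [0.0, 479.11108682971786, 207.76404768821752], [0.0, 0.0, 1.0]] [ 0.45412693 -0.07554283  1.22390801] [[0.023, -1.0, -0.007], [-0.994, -0.022, -0.107], [0.107, 0.009, -0.994]]
side [[481.55638025530004, 0.0, 283.3233023800195], [0.0, 481.55638025530004, 210.5538175355409], [0.0, 0.0, 1.0]] [0.18561422 0.86949564 1.06221602] [[-0.925, -0.38, -0.014], [-0.254, 0.645, -0.721], [0.283, -0.663, -0.693]]
{'t': 0.1, 'q': array([ 1.03086061,  0.4777272 ,  0.02232072,  1.55635951, -0.01151191,
        1.10929751, -0.08311091]), 'joint_vel': array([-1.90766380e-05, -1.67966147e-03, -9.33216232e-04, -3.07381900e-03,
       -1.51218726e-04,  2.95575811e-04,  1.60139883e-04]), 'joint_torque': array([ 4.69810126e-03, -5.97766757e+01,  1.61387902e+00, -2.81958014e+01,
        1.28332412e-02,  5.04709882e-03,  4.28292230e-05]), 'eef_pos': array([ 0.28229281, -0.61254188,  0.23041303]), 'tool_rot': array([-8.00389317e-04,  9.76777335e-01,  2.14255329e-01, -2.27143455e-04]), 'contact_force': array([-0.53860833,  0.30717608,  0.33243619]), 'torque': array([ 0.02899208, -0.02004764, -0.0161117 ]), 'gripper_width': 1.0009413674824226}
```

View pics/top0.png

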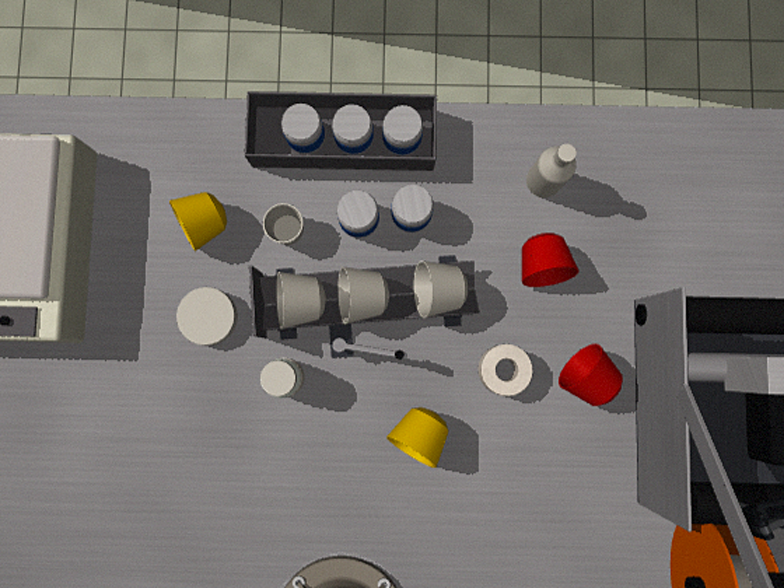

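View pics/side0.png

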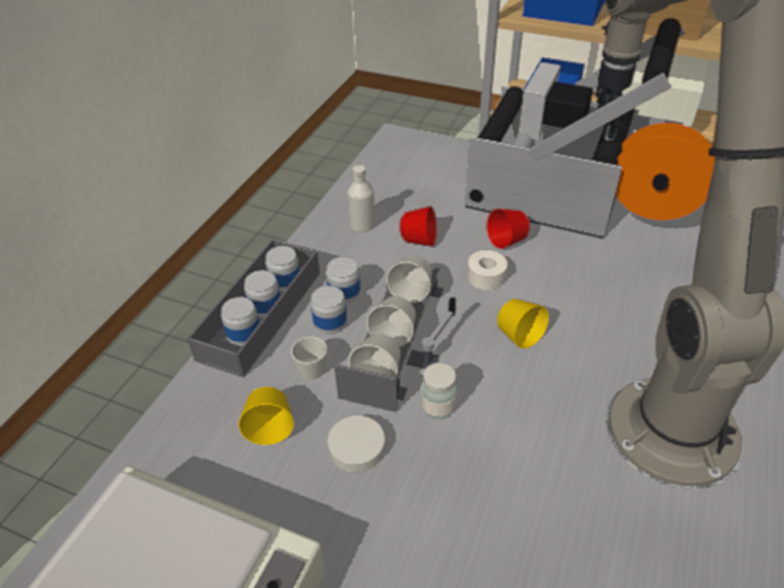

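Top view (784 px wide): the cradle's end plate is at (258,300) and its open end at (475,285). The three white tubs are at (300,300), (362,295) and (440,288), so tub_c is the right-hand one. The keeper post is at (340,347) and its pin at (400,355). The red cups at (548,260) and (592,375) and the yellow ones at (200,218) and (418,435) are the look-alikes. Next is an enlarged crop to confirm this and measure.

```bash
python3 - <<'E'
from h import *
i,K,R,t=cam("top")
x0,y0,s=170,170,4
c=cv2.resize(i[y0:y0+100,x0:x0+185],None,fx=s,fy=s,interpolation=cv2.INTER_CUBIC)
cv2.imwrite('pics/crop1.png',c[:,:,::-1])
np.savez('topcal.npz',K=K,R=R,t=t)
hsv=cv2.cvtColor(i,cv2.COLOR_RGB2HSV)
# pin: very dark
roi=i.max(2)
m=(roi<40).astype(np.uint8); n,l,st,ce=cv2.connectedComponentsWithStats(m)
for k in range(1,n):
    if st[k,4]>8 and 170<ce[k][0]<350 and 170<ce[k][1]<290: print('dark',st[k],ce[k],ray(*ce[k],K,R,t,.091))
m=((hsv[:,:,1]<45)&(hsv[:,:,2]>135)).astype(np.uint8); n,l,st,ce=cv2.connectedComponentsWithStats(m)
for k in range(1,n):
    if 100<st[k,4]<5000 and 100<ce[k][0]<400 and 100<ce[k][1]<300: print('white',st[k],ce[k].round(1),ray(*ce[k],K,R,t,.06).round(3))
E
```

```text
dark [180 191  10  50 303] [184.3630363  216.60066007] [0.54992667 0.14828615 0.091     ]
dark [295 216   2   7   9] [295.55555556 218.88888889] [ 0.55034141 -0.11593575  0.091     ]
dark [269 220   9   8  16] [273.3125 224.25  ] [ 0.53642775 -0.06348727  0.091     ]
dark [317 222  14  11  71] [323.18309859 227.6056338 ] [ 0.53110453 -0.1816453   0.091     ]
dark [235 231  16  15 119] [242.64705882 236.84033613] [0.50499553 0.00830171 0.091     ]
dark [199 234  13   8  72] [205.94444444 237.68055556] [0.50105969 0.09505229 0.091     ]
dark [246 250   6   3  11] [248.63636364 251.        ] [ 0.47198777 -0.0068097   0.091     ]
dark [282 251   7   6  29] [284.86206897 253.10344828] [ 0.46899152 -0.09223611  0.091     ]
white [ 312   61  106  151 4922] [359.1 127.8] [ 0.784 -0.271  0.06 ]
white [201 200  27  25 449] [213.4 209.8] [0.571 0.084 0.06 ]
white [ 164  241  122   81 2256] [215.1 282.5] [0.395 0.074 0.06 ]
white [238 241  44  13 187] [255.5 247.7] [ 0.481 -0.021  0.06 ]
white [ 308  245  111  107 3054] [362.  293.5] [ 0.377 -0.279  0.06 ]
white [230 246  29  17 102] [240.1 255.1] [0.462 0.015 0.06 ]
```

View pics/crop1.png

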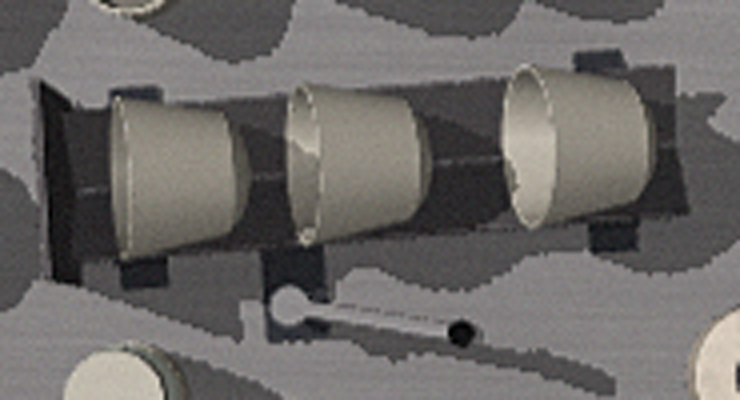

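The crop confirms that tub_c is the white tub nearest the open end, mouth to the left and base at (655,145). The trough's open corners are at (676,66) and (688,212), the top of the end plate runs (38,82)–(50,282), the post is at (292,305) and the pin at (461,333).

```bash
python3 - <<'E'
from h import *
d=np.load('topcal.npz');K,R,t=d['K'],d['R'],d['t']
P=lambda u,v,z: ray(170+(u-1.5)/4,170+(v-1.5)/4,K,R,t,z)
a,b=P(676,66,.038),P(688,212,.038); p,q=P(38,82,.1),P(50,282,.1)
print('open corners',a,b,np.linalg.norm(a-b),'plate',p,q,np.linalg.norm(p-q))
m0,m1=(a+b)/2,(p+q)/2
print('len',np.linalg.norm((m1-m0)[:2]),'dirs',np.degrees(np.arctan2(*(m1-m0)[[1,0]])),np.degrees(np.arctan2(*(a-b)[[1,0]]))+90,np.degrees(np.arctan2(*(p-q)[[1,0]]))+90)
ex=(m1-m0)[:2];ex/=np.linalg.norm(ex);ey=np.array([-ex[1],ex[0]])
O=m0[:2]+ex*.205; print('O',O,'ex',ex)
C=lambda w:(round(float((w[:2]-O)@ex),4),round(float((w[:2]-O)@ey),4))
for z in(.06,.066,.075): print('post',C(P(292,305,z)))
pin=P(461,333,.091);print('pin',pin,C(pin))
post=O+ex*.045+ey*.085;v=pin[:2]-post;print('post exp',post,'r',np.linalg.norm(v))
for n,u in (('a',248),('b',431),('c',655)): print(n,'base',C(P(u,{'a':180,'b':165,'c':145}[n],.048)))
for n,u,v in(('a',122,105),('b',303,90),('c',524,68)): print(n,'rim',C(P(u,v,.1)))
E
```

```text
open corners [ 0.63937868 -0.22393368  0.038     ] [ 0.54808895 -0.23213604  0.038     ] 0.09165747604201875 plate [0.61188237 0.16164983 0.1       ] [0.49370508 0.14938692 0.1       ] 0.11881183484070552
len 0.3857319968052433 dirs 96.09262602534615 95.13422933291048 95.92420848129991
O [ 0.57197592 -0.02419278] ex [-0.1061361   0.99435161]
post (0.0433, 0.0833)
post (0.0429, 0.0835)
post (0.0422, 0.0838)
pin [ 0.46952754 -0.09225559  0.091     ] (-0.0568, 0.1091)
post exp [0.4826799  0.01153148] r 0.10461710750792139
a base (0.0653, 0.004)
b base (-0.0479, 0.0043)
c base (-0.1866, 0.0035)
a rim (0.1318, -0.0415)
b rim (0.0243, -0.0414)
c rim (-0.1073, -0.0434)
```

Measurements agree with the given sizes: plate 119 mm (given 120), pin radius 104.6 mm (given 105), trough 91.7 mm wide (given 90). Before leaving the start pose I'll check how close the machine beside the gripper is.

```bash
python3 - <<'E'
from h import *
d=np.load('topcal.npz');T=(d['K'],d['R'],d['t'])
i,*S=cam('side')
def tri(a,b):
    Ps=[c[0]@np.c_[c[1],c[2]] for c in (T,S)]
    X=cv2.triangulatePoints(Ps[0],Ps[1],np.array(a,float).reshape(2,1)/1.4,np.array(b,float).reshape(2,1)/1.4);return (X[:3]/X[3]).ravel().round(3)
print('bar lower',tri((688,388),(530,155)),'panel top corners',tri((683,289),(470,140)),tri((688,527),(622,165)))
o=bot.get_obs();print('TCP in top',proj(o['eef_pos'],*T)*1.4,'side',proj(o['eef_pos'],*S)*1.4)
cv2.imwrite('pics/side1.png',cv2.resize(i[0:180,320:560],None,fx=3,fy=3,interpolation=cv2.INTER_CUBIC)[:,:,::-1])
E
```

```text
bar lower [ 0.429 -0.534  0.183] panel top corners [ 0.578 -0.525  0.197] [ 0.223 -0.517  0.213]
TCP in top [759.63643419 491.73724783] side [603.01476422 132.84195429]
```

View pics/side1.png

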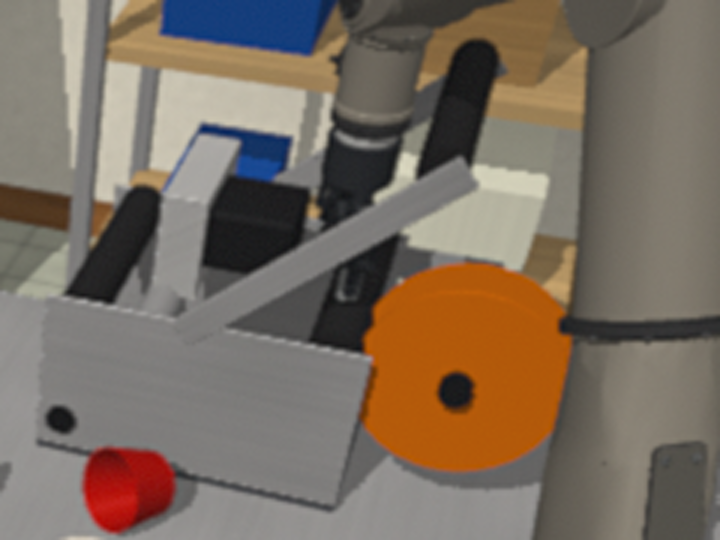

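The gripper starts between the machine's rollers, with the slanted bar on its +y side (from (0.43, z 0.18) up to (0.18, z 0.43)). I'll go straight up first, shutting the gripper.

Emit:
{"name": "move_arm", "arguments": {
  "commands": "0 0 0 -2 0 0 0;0 0 0 -2.5 0 0 0;0 0 0 -2.5 0 0 0;0 0 0 -2.5 0 0 0;0 0 0 -2.5 0 0 0;0 0 0 -2.5 0 0 0;0 0 0 -2.5 0 0 0;0 0 0 -2.5 0 0 0;0 0 0 -0.5 0 0 0",
  "force": 60
}}

```text
t: 0.95
eef_pos: [0.283, -0.6141, 0.4363]
tool_rot: [0.003, 0.977, 0.214, 0.001]
contact_force: [1.1, -0.1, 0.6]
gripper_width: -0.003
```

Emit:
{"name": "move_arm", "arguments": {
  "commands": "0 3.65 -1.7 0 0 0 0;0 3.65 -1.7 0 0 0 0;0 3.65 -1.7 0 0 0 0;0 3.65 -1.7 0 0 0 0;0 3.65 -1.7 0 0 0 0;0 3.65 -1.7 0 0 0 0;0 3.65 -1.7 0 0 0 0;0 3.65 -1.7 0 0 0 0;0 3.65 -1.7 0 0 0 0;0 3.65 -1.7 0 0 0 0;0 3.65 -1.7 0 0 0 0;0 3.65 -1.7 0 0 0 0"
}}

```text
t: 1.95
eef_pos: [0.5956, -0.2428, 0.4306]
tool_rot: [-0.0, 0.977, 0.214, -0.0]
contact_force: [1.4, -0.5, 0.5]
gripper_width: -0.006
```

Emit:
{"name": "move_arm", "arguments": {
  "commands": "0 0 0 1 0 0 -7.1;0 0 0 1 0 0 -7.1;0 0 0 1 0 0 -7.1;0 0 0 1 0 0 -7.1;0 0 0 1 0 0 -7.1;0 0 0 1 0 0 -7.1;0 0 0 1 0 0 -7.1;0 0 0 1 0 0 -7.1;0 0 0 1 0 0 -7.1;0 0 0 1 0 0 -7.1;0 0 0 1 0 0 0;0 0 0 1 0 0 0"
}}

```text
t: 2.95
eef_pos: [0.5946, -0.2445, 0.31]
tool_rot: [-0.0, 0.672, 0.74, -0.0]
contact_force: [-0.0, 0.6, -0.1]
gripper_width: -0.002
```

```bash
cat >> h.py <<'E'
O=np.array([.572,-.0242]);ex=np.array([-.1061,.99435]);ey=np.array([-ex[1],ex[0]])
def st():
    from scipy.spatial.transform import Rotation as Ro
    o=bot.get_obs();r=Ro.from_quat(np.roll(o['tool_rot'],-1)).as_matrix();p=o['eef_pos']
    print('t',o['t'],'p',p.round(4),'cradle',((p[:2]-O)@ex).round(4),((p[:2]-O)@ey).round(4),'toolx deg',np.degrees(np.arctan2(r[1,0],r[0,0])).round(2),'tilt',r[:,2].round(3),'F',o['contact_force'].round(1),'q',o['q'].round(2))
E
python3 -c "from h import *;st()"
```

```text
t 2.95 p [ 0.5946 -0.2445  0.31  ] cradle -0.2215 0.0009 toolx deg 95.52 tilt [-0.001  0.    -1.   ] F [-0.   0.6 -0.1] q [ 0.57  0.39 -0.39  1.52  0.15  1.26  0.26]
```

Emit:
{"name": "move_arm", "arguments": {
  "commands": "0 0 0 2.5 0 0 -0.6;0 0 0 2.5 0 0 0;0 0 0 2.5 0 0 0;0 0 0 2.5 0 0 0;0 0 0 2.5 0 0 0;0 0 0 2.5 0 0 0;0 0 0 2.5 0 0 0;0 0 0 2.5 0 0 0;0 0 0 2.5 0 0 0;0 0 0 2 0 0 0;0 0 0 2 0 0 0;0 0 0 0 0 0 0"
}}

```text
t: 3.95
eef_pos: [0.5917, -0.2435, 0.0417]
tool_rot: [-0.003, 0.668, 0.744, -0.002]
contact_force: [-1.1, 0.9, 0.2]
gripper_width: -0.0
```

```bash
python3 - <<'E'
from h import *
st()
i=cam('side')[0]
cv2.imwrite('pics/side2.png',cv2.resize(i[120:320,200:400],None,fx=3,fy=3,interpolation=cv2.INTER_CUBIC)[:,:,::-1])
E
```

```text
t 3.95 p [ 0.5917 -0.2435  0.0417] cradle -0.2202 0.0037 toolx deg 96.16 tilt [-0.007  0.002 -1.   ] F [-1.1  0.9  0.2] q [ 0.53  0.66 -0.33  1.75  0.28  0.78  0.17]
```

View pics/side2.png

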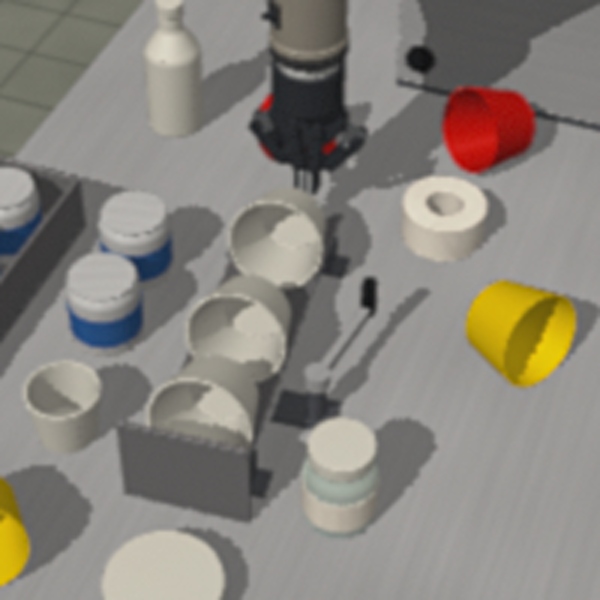

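The shut gripper is centred behind tub_c's base, clear of the tins, roll and pin. Now I'll push along tool +x, watching the force.

Emit:
{"name": "move_arm", "arguments": {
  "commands": "0 0.5 0.2 -0.3 0 0 0;0 0.5 0 0 0 0 0;0 0.5 0 0 0 0 0;0 0.5 0 0 0 0 0;0 0.5 0 0 0 0 0;0 0.5 0 0 0 0 0;0 0.5 0 0 0 0 0;0 0.5 0 0 0 0 0;0 0.5 0 0 0 0 0;0 0.5 0 0 0 0 0;0 0.5 0 0 0 0 0;0 0.5 0 0 0 0 0"
}}

```text
t: 5.0
eef_pos: [0.5902, -0.1841, 0.0492]
tool_rot: [-0.0, 0.667, 0.745, -0.0]
contact_force: [0.6, 0.0, -0.5]
gripper_width: 0.002
```

```bash
python3 -c "from h import *;st()"
```

```text
t 5.0 p [ 0.5902 -0.1841  0.0492] cradle -0.1609 -0.0011 toolx deg 96.34 tilt [-0.  0. -1.] F [ 0.6  0.  -0.5] q [ 0.45  0.62 -0.33  1.81  0.28  0.75  0.08]
```

Emit:
{"name": "move_arm", "arguments": {
  "commands": "0 0.6 0 0.2 0 0 0.2;0 0.6 0 0 0 0 0;0 0.6 0 0 0 0 0;0 0.6 0 0 0 0 0;0 0.6 0 0 0 0 0;0 0.6 0 0 0 0 0;0 0.6 0 0 0 0 0;0 0.6 0 0 0 0 0;0 0.6 0 0 0 0 0;0 0.6 0 0 0 0 0;0 0.6 0 0 0 0 0;0 0.6 0 0 0 0 0"
}}

```text
t: 6.0
eef_pos: [0.5826, -0.1125, 0.0474]
tool_rot: [0.0, 0.668, 0.744, 0.0]
contact_force: [-0.0, -0.3, 0.5]
gripper_width: -0.001
```

```bash
python3 - <<'E'
from h import *
st()
i=cam('side')[0]
cv2.imwrite('pics/side3.png',cv2.resize(i[120:320,200:400],None,fx=3,fy=3,interpolation=cv2.INTER_CUBIC)[:,:,::-1])
E
```

```text
t 6.0 p [ 0.5826 -0.1125  0.0474] cradle -0.089 -0.0012 toolx deg 96.13 tilt [ 0. -0. -1.] F [-0.  -0.3  0.5] q [ 0.34  0.6  -0.34  1.87  0.29  0.72 -0.05]
```

View pics/side3.png

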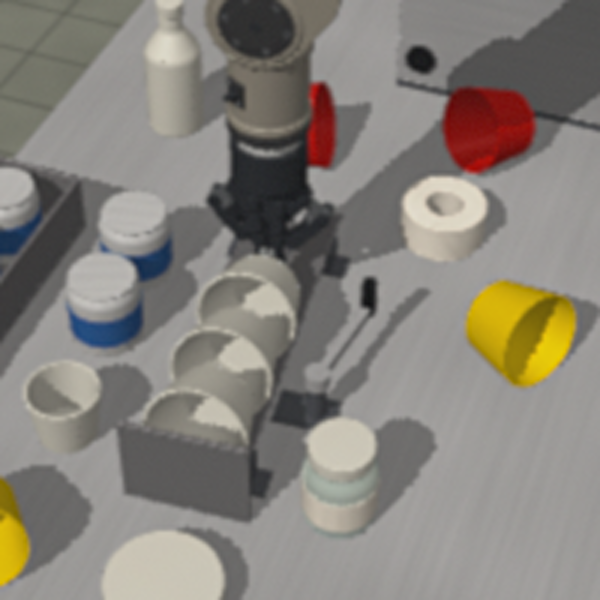

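All three tubs are upright in line, and c's mouth has just reached b. Continuing.

Emit:
{"name": "move_arm", "arguments": {
  "commands": "0 0.6 0 0 0 0 0;0 0.6 0 0 0 0 0;0 0.6 0 0 0 0 0;0 0.6 0 0 0 0 0;0 0.6 0 0 0 0 0;0 0.6 0 0 0 0 0;0 0.6 0 0 0 0 0;0 0.6 0 0 0 0 0;0 0.6 0 0 0 0 0;0 0.6 0 0 0 0 0;0 0.6 0 0 0 0 0;0 0.6 0 0 0 0 0"
}}

```text
t: 7.05
eef_pos: [0.5748, -0.0408, 0.0473]
tool_rot: [0.0, 0.668, 0.744, 0.0]
contact_force: [0.3, -1.5, 0.7]
gripper_width: -0.001
```

Emit:
{"name": "move_arm", "arguments": {
  "commands": "0 0.4 0 0 0 0 0;0 0.4 0 0 0 0 0;0 0.4 0 0 0 0 0;0 0.4 0 0 0 0 0;0 0.4 0 0 0 0 0;0 0.4 0 0 0 0 0;0 0.4 0 0 0 0 0;0 0.4 0 0 0 0 0;0 0.4 0 0 0 0 0"
}}

```text
t: 7.8
eef_pos: [0.5709, -0.0049, 0.0473]
tool_rot: [-0.0, 0.668, 0.744, 0.0]
contact_force: [0.6, -0.1, 0.3]
gripper_width: 0.004
```

```bash
python3 - <<'E'
from h import *
st()
i=cam('side')[0]
cv2.imwrite('pics/side4.png',cv2.resize(i[120:320,200:400],None,fx=3,fy=3,interpolation=cv2.INTER_CUBIC)[:,:,::-1])
E
```

```text
t 7.8 p [ 0.5709 -0.0049  0.0473] cradle 0.0193 -0.001 toolx deg 96.17 tilt [-0.  0. -1.] F [ 0.6 -0.1  0.3] q [ 0.17  0.57 -0.35  1.93  0.29  0.69 -0.25]
```

View pics/side4.png

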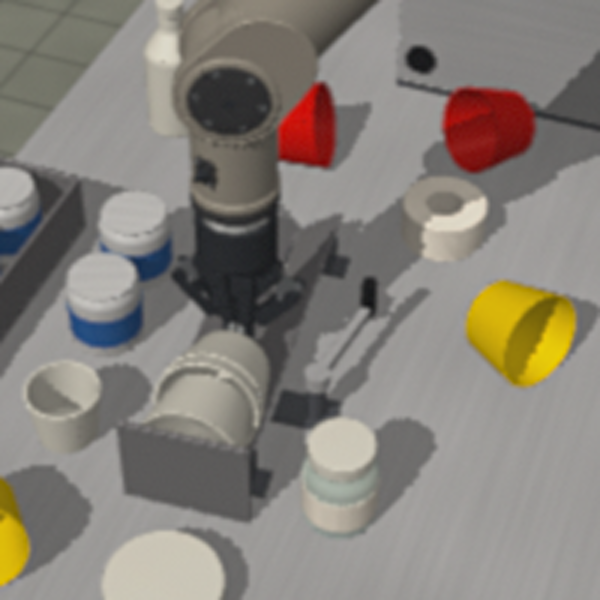

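c is nested over b (rims just apart) and tub_a is ahead. About 3 cm remain, so I'll go slower.

Emit:
{"name": "move_arm", "arguments": {
  "commands": "0 0.3 0 0 0 0 0;0 0.3 0 0 0 0 0;0 0.3 0 0 0 0 0;0 0.3 0 0 0 0 0;0 0.3 0 0 0 0 0;0 0.3 0 0 0 0 0;0 0.3 0 0 0 0 0;0 0.3 0 0 0 0 0"
}}

```text
t: 8.52
eef_pos: [0.5684, 0.0185, 0.0473]
tool_rot: [-0.0, 0.668, 0.744, 0.0]
contact_force: [0.1, -0.4, 0.1]
gripper_width: -0.0
```

Emit:
{"name": "move_arm", "arguments": {
  "commands": "0 0.2 0 0 0 0 0;0 0.2 0 0 0 0 0;0 0.2 0 0 0 0 0"
}}

```text
t: 8.77
eef_pos: [0.5678, 0.0243, 0.0473]
tool_rot: [0.0, 0.668, 0.744, 0.0]
contact_force: [0.7, -0.9, 0.5]
gripper_width: 0.002
```

```bash
python3 -c "from h import *;st()"
```

```text
t 8.7667 p [0.5678 0.0243 0.0473] cradle 0.0487 -0.001 toolx deg 96.14 tilt [ 0. -0. -1.] F [ 0.7 -0.9  0.5] q [ 0.12  0.57 -0.35  1.93  0.29  0.69 -0.3 ]
```

No resistance yet, so I'll go on in small steps until the force rises.

Emit:
{"name": "move_arm", "arguments": {
  "commands": "0 0.2 0 0 0 0 0;0 0.2 0 0 0 0 0"
}}

```text
t: 8.93
eef_pos: [0.5675, 0.0268, 0.0474]
tool_rot: [0.001, 0.668, 0.744, -0.001]
contact_force: [0.0, -7.2, 0.7]
gripper_width: -0.001
```

Emit:
{"name": "move_arm", "arguments": {
  "commands": "0 0.1 0 0 0 0 0;0 0.1 0 0 0 0 0;0 0 0 0 0 0 0"
}}

```text
t: 9.18
eef_pos: [0.5674, 0.0269, 0.0474]
tool_rot: [0.001, 0.669, 0.743, -0.001]
contact_force: [1.2, -7.0, 1.6]
gripper_width: -0.005
```

The wall is met at cradle x = 0.051, just where full nesting is expected (0.062 − 0.011). I'll press harder to seat the tubs.

Emit:
{"name": "move_arm", "arguments": {
  "commands": "0 0.3 0 0 0 0 0;0 0.3 0 0 0 0 0;0 0.3 0 0 0 0 0;0 0 0 0 0 0 0"
}}

```text
t: 9.52
eef_pos: [0.5672, 0.0277, 0.0477]
tool_rot: [0.004, 0.671, 0.741, -0.005]
contact_force: [1.5, -25.3, 6.4]
gripper_width: -0.002
```

```bash
python3 -c "from h import *;st()"
```

```text
t 9.5167 p [0.5672 0.0277 0.0477] cradle 0.0521 -0.0007 toolx deg 95.66 tilt [-0.    -0.013 -1.   ] F [  1.5 -25.3   6.4] q [ 0.09  0.56 -0.34  1.93  0.3   0.69 -0.33]
```

25 N with only 1 mm of give, so the stack is solid against the plate. I'll back off, rise, and go over to the outer side of the keeper pin. The plan is to turn the tool 45° clockwise so its face normal points along (1,−1) in the cradle, then carry it along the pin's arc.

Emit:
{"name": "move_arm", "arguments": {
  "commands": "0 -1.3 0 0 0 0 0;0 -1.5 0 0 0 0 0;0 -1.5 0 0 0 0 0;0 -1.5 0 0 0 0 0;0 -1.5 0 -1 0 0 0;0 -1.5 0 -1.5 0 0 0;0 -1.5 0 -1.5 0 0 0;0 -1.5 0 -1.5 0 0 0;0 -1.5 0 -1.5 0 0 0;0 0 0 -1 0 0 0"
}}

```text
t: 10.35
eef_pos: [0.581, -0.0967, 0.1286]
tool_rot: [0.001, 0.67, 0.742, -0.0]
contact_force: [-0.3, -0.7, -0.0]
gripper_width: 0.001
```

Emit:
{"name": "move_arm", "arguments": {
  "commands": "0 0 -2.6 0 0 0 0;0 0 -2.6 0 0 0 0;0 0 -2.6 0 0 0 0;0 0 -2.6 0 0 0 0;0 0 -2.6 0 0 0 0;0 0 0 0 0 0 6.5;0 0 0 0 0 0 6.5;0 0 0 0 0 0 6.5;0 0 0 0 0 0 6.5;0 0 0 0 0 0 6.5;0 0 0 0 0 0 6.5;0 0 0 0 0 0 6.5"
}}

```text
t: 11.35
eef_pos: [0.4511, -0.1056, 0.1272]
tool_rot: [-0.0, 0.905, 0.426, 0.0]
contact_force: [0.6, -0.1, -0.5]
gripper_width: 0.001
```

```bash
python3 - <<'E'
from h import *
st()
i,*T=cam('top')
c=cv2.resize(i[170:270,170:355],None,fx=4,fy=4,interpolation=cv2.INTER_CUBIC)
cv2.imwrite('pics/crop5.png',c[:,:,::-1])
E
```

```text
t 11.35 p [ 0.4511 -0.1056  0.1272] cradle -0.0681 0.1289 toolx deg 50.39 tilt [-0.     0.001 -1.   ] F [ 0.6 -0.1 -0.5] q [ 0.31  0.29 -0.25  2.13  0.1   0.74 -0.7 ]
```

View pics/crop5.png

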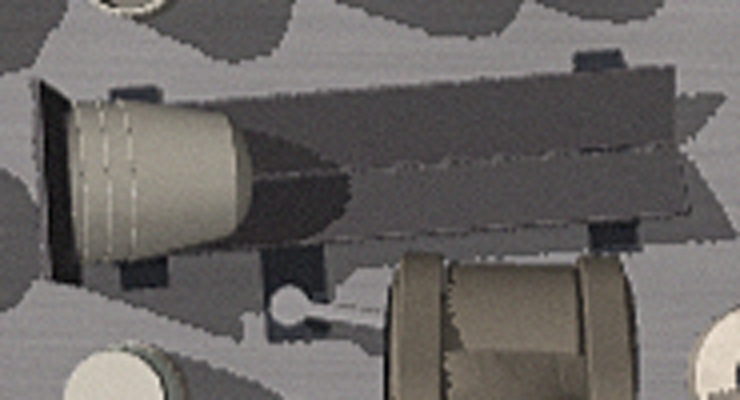

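The top view shows the tubs nested, with three rim lines at crop x ≈ 78, 108 and 137 and the base end at 253. I'll check these against the geometry expected for full nesting.

```bash
python3 - <<'E'
from h import *
i,*T=cam('top')
W=lambda x,y,z: np.r_[O+ex*x+ey*y,z]
px=lambda x,y,z:((proj(W(x,y,z),*T)-170)*4+1.5).round(1)
a=np.radians(13)
def pt(bx,s,r,bz=.048): return bx+s*np.cos(a)-r*np.sin(a), 0, bz+s*np.sin(a)+r*np.cos(a)
print('orig check: a',px(*pt(.0653,.08,.05)),px(.0653,0,.048),'c',px(*pt(-.1866,.08,.05)))
for n,b in(('a',.09),('b',.076),('c',.062)): print(n,'rim top',px(*pt(b,.08,.05)),'rim side',px(b+.078,.05,.066),px(b+.078,-.05,.066),'base',px(b,0,.048))
c=i[170:270,170:355]
g=cv2.resize(cv2.cvtColor(c,cv2.COLOR_RGB2GRAY),None,fx=4,fy=4,interpolation=cv2.INTER_CUBIC).astype(float)
# rim lines profiles at a few rows
for r in(120,150,180,210,240):
    p=g[r-6:r+7].mean(0); d=np.diff(cv2.GaussianBlur(p[None],(0,0),1.5)[0])
    print(r,'peaks',[x for x in range(60,280) if abs(d[x])>2.0 and abs(d[x])==abs(d[x-5:x+6]).max()])
E
```

```text
orig check: a [122.3 172.1] [247.5 173.5] c [553.5 135.9]
a rim top [ 80.  175.6] rim side [ 81.5 266.9] [ 70.9 103.4] base [207.6 176.8]
b rim top [104.  173.6] rim side [104.5 264.9] [ 93.8 101.5] base [230.2 174.9]
c rim top [128.  171.6] rim side [127.6 263. ] [116.6  99.6] base [252.9 173. ]
120 peaks [67, 74, 103, 122, 128, 227]
150 peaks [67, 79, 107, 126, 132, 234, 247]
180 peaks [70, 83, 111, 235, 251]
210 peaks [71, 82, 111, 136, 235, 247]
240 peaks [74, 83, 106, 135, 215, 227]
```

a's rim and c's base match the fully nested positions to about 1 mm, and b and c's rims to about 3 mm. With the firm force stop, I take this as seated and will recheck at the end. Next I line up behind the pin and descend.

Emit:
{"name": "move_arm", "arguments": {
  "commands": "0 -0.7 0.5 0 0 0 0;0 0 0 1 0 0 0;0 0 0 1.5 0 0 0;0 0 0 1.5 0 0 0;0 0 0 1.2 0 0 0;0 0 0 0.5 0 0 0;0 0 0 0 0 0 0"
}}

```text
t: 12.03
eef_pos: [0.4494, -0.1156, 0.0688]
tool_rot: [-0.001, 0.904, 0.428, -0.001]
contact_force: [-0.4, 0.2, 0.1]
gripper_width: 0.001
```

```bash
python3 - <<'E'
from h import *
st()
# arc rows in tool frame (tool x at angle -45.7deg in cradle, tool y = x rotated -90)
a=np.radians(-45.7); n=np.array([np.cos(a),np.sin(a)]); ty=np.array([n[1],-n[0]])
p=bot.get_obs()['eef_pos'][:2]; p=np.array([(p-O)@ex,(p-O)@ey])
th=np.linspace(-.23,1.571,19); pin=np.array([.045,.085])+.105*np.c_[-np.cos(th),-np.sin(th)]
W=np.vstack([p,pin-.019*n]); d=np.diff(W,axis=0)*100
for k,r in enumerate(d): print(k,(r@n).round(2),(r@ty).round(2))
E
```

```text
t 12.0333 p [ 0.4494 -0.1156  0.0688] cradle -0.0778 0.1316 toolx deg 50.7 tilt [-0.003  0.001 -1.   ] F [-0.4  0.2  0.1] q [ 0.31  0.39 -0.23  2.17  0.15  0.6  -0.71]
0 1.16 0.11
1 0.61 0.86
2 0.69 0.79
3 0.77 0.72
4 0.83 0.64
5 0.89 0.55
6 0.94 0.46
7 0.99 0.36
8 1.02 0.26
9 1.04 0.16
10 1.05 0.06
11 1.05 -0.05
12 1.04 -0.15
13 1.02 -0.26
14 0.99 -0.36
15 0.95 -0.45
16 0.9 -0.55
17 0.84 -0.63
18 0.77 -0.71
```

Emit:
{"name": "move_arm", "arguments": {
  "commands": "0 0.6 0.1 0 0 0 0;0 0.6 0 0 0 0 0;0 0.6 0.8 0 0 0 0;0 0.7 0.8 0 0 0 0;0 0.75 0.7 0 0 0 0;0 0.85 0.65 0 0 0 0;0 0.9 0.55 0 0 0 0;0 0.95 0.45 0 0 0 0;0 1 0.35 0 0 0 0;0 1 0.25 0 0 0 0;0 0 0 0 0 0 0"
}}

```text
t: 12.95
eef_pos: [0.5393, -0.0807, 0.0706]
tool_rot: [-0.0, 0.903, 0.429, 0.001]
contact_force: [-0.5, 0.2, 1.3]
gripper_width: -0.004
```

```bash
python3 - <<'E'
from h import *
st()
i=cam('side')[0]
cv2.imwrite('pics/side6.png',cv2.resize(i[120:320,200:400],None,fx=3,fy=3,interpolation=cv2.INTER_CUBIC)[:,:,::-1])
E
```

```text
t 12.95 p [ 0.5393 -0.0807  0.0706] cradle -0.0527 0.0385 toolx deg 50.82 tilt [ 0.002  0.002 -1.   ] F [-0.5  0.2  1.3] q [ 0.21  0.49 -0.22  1.98  0.16  0.68 -0.79]
```

View pics/side6.png

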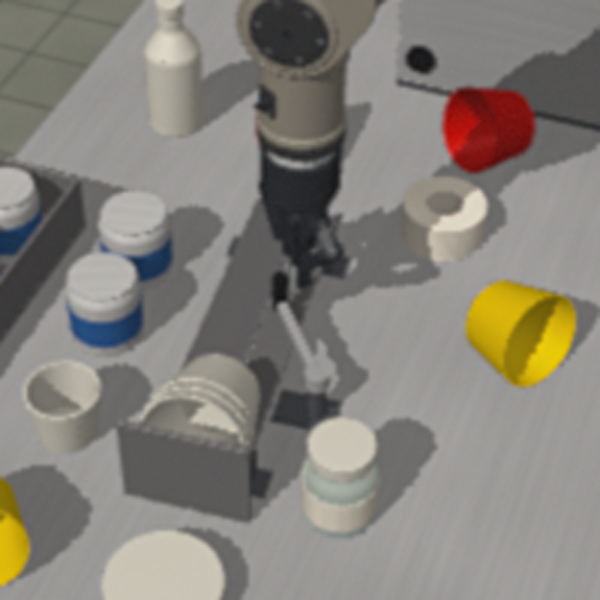

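The keeper is partway across, the tubs are undisturbed, and the fingers are behind the pin. I'll finish the arc and press gently on the stop.

Emit:
{"name": "move_arm", "arguments": {
  "commands": "0 1 0.15 0 0 0 0;0 1.05 0.05 0 0 0 0;0 1.05 -0.05 0 0 0 0;0 1.05 -0.15 0 0 0 0;0 1 -0.25 0 0 0 0;0 1 -0.35 0 0 0 0;0 0.95 -0.45 0 0 0 0;0 0.9 -0.55 0 0 0 0;0 0.85 -0.65 0 0 0 0;0 0 0 0 0 0 0"
}}

```text
t: 13.83
eef_pos: [0.5756, 0.0027, 0.0704]
tool_rot: [-0.001, 0.903, 0.429, 0.0]
contact_force: [-0.0, 0.1, 0.1]
gripper_width: 0.002
```

Emit:
{"name": "move_arm", "arguments": {
  "commands": "0 0.4 -0.35 0 0 0 0;0 0.4 -0.35 0 0 0 0;0 0 0 0 0 0 0"
}}

```text
t: 14.08
eef_pos: [0.575, 0.0098, 0.0703]
tool_rot: [0.0, 0.904, 0.428, -0.0]
contact_force: [-0.7, -0.5, 0.7]
gripper_width: 0.003
```

```bash
python3 -c "from h import *;st()"
```

```text
t 14.0833 p [0.575  0.0098 0.0703] cradle 0.0335 -0.0066 toolx deg 50.65 tilt [-0.    -0.001 -1.   ] F [-0.7 -0.5  0.7] q [ 0.04  0.53 -0.22  1.91  0.17  0.72 -0.96]
```

No stop force yet, so I'll continue in small steps along cradle +x.

Emit:
{"name": "move_arm", "arguments": {
  "commands": "0 0.2 -0.2 0 0 0 0;0 0.2 -0.2 0 0 0 0;0 0 0 0 0 0 0"
}}

```text
t: 14.33
eef_pos: [0.5745, 0.0107, 0.0703]
tool_rot: [0.002, 0.905, 0.426, -0.001]
contact_force: [-0.8, -10.4, 2.1]
gripper_width: -0.0
```

```bash
python3 - <<'E'
from h import *
st()
i=cam('side')[0]
cv2.imwrite('pics/side7.png',cv2.resize(i[180:310,220:380],None,fx=4,fy=4,interpolation=cv2.INTER_CUBIC)[:,:,::-1])
E
```

```text
t 14.3333 p [0.5745 0.0107 0.0703] cradle 0.0344 -0.0062 toolx deg 50.42 tilt [-0.001 -0.005 -1.   ] F [ -0.8 -10.4   2.1] q [ 0.04  0.52 -0.22  1.91  0.17  0.72 -0.97]
```

View pics/side7.png

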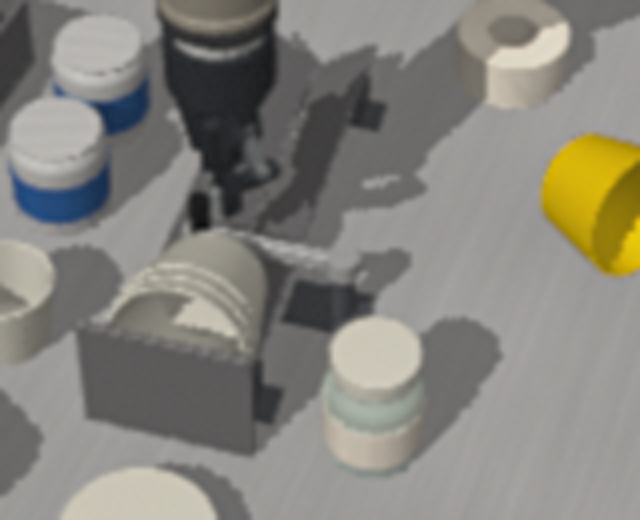

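10 N and no movement, so the keeper is at its stop. I'll back off in −x, lift clear and look.

Emit:
{"name": "move_arm", "arguments": {
  "commands": "0 -0.8 0.8 0 0 0 0;0 -1 1 0 0 0 0;0 -1 1 0 0 0 0;0 0 0 -2 0 0 0;0 0 0 -3 0 0 0;0 -2 2 -3 0 0 0;0 -2 2 -3 0 0 0;0 -2 2 -3 0 0 0;0 -2 2 -3 0 0 0;0 -2 2 -2 0 0 0;0 -2 2 0 0 0 0;0 0 0 0 0 0 0"
}}

```text
t: 15.38
eef_pos: [0.5954, -0.2014, 0.2621]
tool_rot: [0.003, 0.906, 0.424, 0.001]
contact_force: [-1.6, -1.5, -0.7]
gripper_width: -0.002
```

```bash
python3 - <<'E'
from h import *
st()
i,*T=cam('top')
c=cv2.resize(i[110:270,110:300],None,fx=4,fy=3.7,interpolation=cv2.INTER_CUBIC)
c=cv2.resize(i[120:265,110:300],None,fx=4,fy=4,interpolation=cv2.INTER_CUBIC)
cv2.imwrite('pics/crop8.png',c[:,:,::-1])
W=lambda x,y,z: np.r_[O+ex*x+ey*y,z]
print('exp pin px in crop',(proj(W(.045,-.02,.091),*T)-[110,120])*4+1.5)
m=(i.max(2)<40).astype(np.uint8); n,l,s,ce=cv2.connectedComponentsWithStats(m)
for k in range(1,n):
    if s[k,4]>8 and 190<ce[k][0]<300 and 180<ce[k][1]<260:
        w=ray(*ce[k],*T,.091); print(s[k],(ce[k]-[110,120])*4+1.5,'cradle',((w[:2]-O)@ex).round(4),((w[:2]-O)@ey).round(4))
E
```

```text
t 15.3833 p [ 0.5954 -0.2014  0.2621] cradle -0.1787 -0.0044 toolx deg 50.12 tilt [ 0.003 -0.004 -1.   ] F [-1.6 -1.5 -0.7] q [ 0.36  0.38 -0.18  1.63  0.08  1.13 -0.54]
exp pin px in crop [512.10650805 330.38259046]
[235 199   8   8  43] [515.26744186 332.01162791] cradle 0.0432 -0.0189
[243 221   2   9   9] [533.94444444 421.5       ] cradle 0.0362 0.0353
[244 231   7  14  48] [548.16666667 468.5       ] cradle 0.0299 0.0638
[235 232   4  15  35] [508.58571429 473.72857143] cradle 0.0535 0.0649
[200 234  12   4  26] [384.42307692 464.11538462] cradle 0.1263 0.0531
[203 238   8   4  18] [388.16666667 481.27777778] cradle 0.1248 0.0634
[246 249   6   4  11] [555.68181818 525.13636364] cradle 0.0281 0.0974
```

View pics/crop8.png

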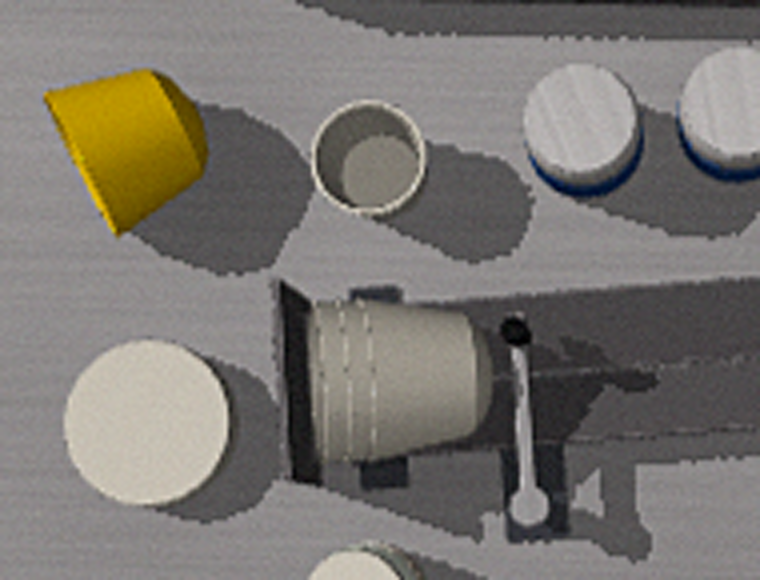

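The pin is at cradle (0.043, −0.019). The post measured x = 0.043 in the same frame, so the bar stands square across. tub_c's base edge is at crop x ≈ 492, i.e. cradle x ≈ 0.062, as expected. The cup, tins and lids are where they were, and the arm is clear.

```bash
python3 -c "from h import *;bot.hand_in()"
```

```text
the job is handed in; nothing more can be done
```

I pushed the three tubs along the cradle with the shut gripper until they were nested against the end plate. Then I swung the keeper arm across behind them and handed the job in at about 15.4 s of the 56 s allowed.

**Nesting:** the push met a firm stop at tool x = 0.051 m in the cradle and gave only about 1 mm more under 25 N. In the camera images tub_c's base is at about 62 mm, as expected for full nesting, and tub_a's rim is within about 1 mm of its expected place.

**Keeper:** it stopped under 10 N. Its pin has the same cradle x as the post to within about 1 mm, so it is fully across (about 1.57 rad).

**Surroundings:** in the later pictures the tins, jar, cup, lids and label roll look to be where they were, as do the look-alikes seen. I judged this by eye and did not measure it.

**One disagreement:** the rims of tub_b and tub_c appear about 3 mm behind where full nesting would put them. I put this down to a slightly different tilt once nested, because the base position and the firm stop both agree with full nesting.

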